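# Quarter-turn cleat into the desk strut

### The job

Fit the loose cable cleat to the aluminium strut on the desk: enter its hammer head through the open slot with the head's long way along the slot, seat the flange down on the strut's lips, then turn it a quarter turn clockwise (seen from above) so that the head sits squarely across under the lips, and let go. Feel for the slot and work gently: never press or twist hard on the strut, and leave the other things where they are.

Things in the scene. Friction and masses are not known exactly. Their poses are not given: they have to be found in the camera images.
- cradle: Fixed dark steel cradle carrying a 200 mm aluminium strut. Base plate 84 x 210 x 4 mm; origin: centre of its underside, y along the strut, z up. Four cheeks with bolts, up to 50 mm from the middle line and no higher than 30 mm, stand beside the strut within 27 mm of its ends. The slot is free within 70 mm either side of the middle.
- slot_nominal (a point): Where the middle of the slot mouth nominally lies: 29 mm above the cradle's underside, level with the lip tops. The strut, parallel to y, is fixed anywhere up to 7 mm to either side (x) and 3 mm up or down of this, so see or feel for it; its rubber pad gives 1 mm per 6 N pressed down. Slot 22 mm wide between lips 6 mm thick; channel inside 36.8 mm wide, floor 19 mm below lips; strut 41 mm wide.
- cleat: Loose cable cleat, 69 mm tall, about 0.15 kg, standing upright on its steel head. Origin: centre of the head's underside; x the long way of head and paddle, z up. Above the head a round stem 14 mm across, then at 14.5 to 19.5 mm height a round flange 40 mm across that sits on the lips; between head and flange is 2.5 mm more than the lips' thickness. Half a turn about z makes no difference.
- head_middle (a point): Middle of the hammer head: 34.5 mm (x) by 19.5 mm (y), 6 mm thick, 3 mm above the cleat's origin. Two opposite corners (+x -y and -x +y) are rounded: in the strut it turns only clockwise seen from above, and the side walls stop it some 8 degrees past a quarter turn.
- paddle_middle (a point): Middle of the grey plastic upright paddle, 44 mm above the cleat's origin, cleat axes: 34 mm (x) by 14 mm (y), from 19 to 69 mm height; grip it across its 14 mm. Two horns 10 mm thick stick out along x at 64 mm height, 66 mm tip to tip.
- mouse: black computer mouse, 108 x 65 x 38 mm, bystander; origin at the centre of its underside
- hex_key: small steel hex key lying flat, 26 x 64 x 4 mm, bystander; origin at the centre of its underside
- tape_roll: roll of tape lying flat, 96 mm across, 25 mm high, bystander; origin at the centre of its underside
- lip_tin: small grey round tin, 29 mm across, 20 mm high, bystander; origin at the centre of its underside
- screwdriver: small screwdriver with yellow handle, 176 mm long, 19 mm thick, lying flat, bystander; origin at the centre of its underside
- mint_tin: flat red pocket tin, 44 x 66 x 22 mm, bystander; origin at the centre of its underside
There are look-alikes about, which are no part of the job. Several things look just like the cleat: the one meant starts nearest to the robot's base.

How it is judged (in metres and radians):
On the way:
1. the head is entered in the slot, long way along it (z of cleat in the frame of cradle below 0.0215 m and angle between the x axis of cleat and the y axis of cradle, either way round below 0.25 rad and y of cleat in the frame of cradle between -0.075 and 0.075 m and x of cleat in the frame of cradle between -0.011 and 0.011 m), for 0.1 s.
At the end, for the whole second after the job is handed in: the cleat stands released and at rest in the strut, upright within 0.06 rad, flange down on the lips (origin under 19.5 mm above the cradle's underside), its head across the slot within 0.26 rad of square, within 75 mm of the strut's middle (z of cleat in the frame of cradle below 0.0195 m and angle between the x axis of cleat and the x axis of cradle, either way round below 0.26 rad and angle between the z axis of cleat and the z axis of cradle, either way round below 0.06 rad and y of cleat in the frame of cradle between -0.075 and 0.075 m and x of cleat in the frame of cradle between -0.011 and 0.011 m and linear speed of cleat below 0.02 m/s and contact force between cleat and the fingers below 0.1 N); the robot touches nothing.
It fails at once if more than 40 N between the cleat and the strut or its cradle (contact force between cleat and cradle above 40 N).
It fails at once if more than 40 N between the robot and the strut or its cradle (contact force between any of the fingers, the arm and cradle above 40 N).
It fails at once if a bystander moved by more than 20 mm (distance of any of mouse, hex_key, tape_roll, lip_tin, screwdriver, mint_tin from where it was at the start of the episode above 0.02 m).
It also fails if it takes over 58 s, if anything falls off the work surface, if the arm or the gripper's body presses on something with over 40 N, if the wrist force passes 120 N, or if a joint passes its speed limit or range.

### The arm

A 6-joint arm with a two-finger parallel gripper is mounted at the origin on a cart in front of the work surface, level with it; the furniture and walls round the work are solid. World frame = base frame: x ahead of the robot, y to its left, z up, the work surface at z = 0. Lengths are in m, angles in degrees, forces in N, time in s.
With the tool pointing down it reaches from about 0.35 to 0.8 m from the base axis. Payload 7.3 kg.
Tool frame: the origin (TCP) lies at the very end of the fingers, on their centre line; the grasp point (between the pads) lies 19 mm behind it (bot.grip_depth is the distance from the TCP to the grasp point, in m); z points along the fingers, y is the line along which they close (so a half turn about z gives the same grasp; the last joint's range is limited). The gripper opens to 85 mm and grips with 20 to 120 N. Pads are 22 mm wide; open, the fingers measure 114 mm over their backs; the gripper's body (76 mm by 85 mm) begins 54 mm behind the grasp point. The pads swing forward as they close: fully open they stand 13 mm farther back than shut.
Start: joints at [-82.449, 19.595, 87.324, -0, 73.075, -8.365], TCP at [0.144, -0.505, 0.231] pointing down, gripper open.
Joint ranges: [-145.02, 145.02], [-44.19, 115.74], [2.07, 154.8], [-57.11, 237.11], [16.16, 152.29], [-177.93, 177.93]. Speed limits (degrees/s): [147.25, 147.25, 180, 180, 180, 180].

### API

Orientations are given as [roll, pitch, yaw] about the fixed x, y, z axes, in that order (R = Rz(yaw) Ry(pitch) Rx(roll)).
In Python, from plant import telemetry, eyes, finish_job, bot gives the robot as it stands.
- The arm moves only by the tool send_rows, never from a script. Its argument "moves" is one flat list of numbers, 7 for each row, row after row: the opening, from 0 (shut) to 1 (fully open), then the shift along the tool's x, y, z scaled (see below), then the turn, a rotation vector about the tool's x, y, z scaled (see below). In form: [grip, tx, ty, tz, ax, ay, az, grip, tx, ty, tz, ax, ay, az, ...]. A call has exactly 10 rows; each row is the pose to reach, as a shift and turn from the pose commanded when the call began, along the tool's axes at that moment; what a row does not reach only later rows make up. The controller multiplies each number of a shift by 80 mm and each number of a turn by 90 degrees. A row lasts 1/12 s, in which the tool goes at most 41.7 mm and 7.16 degrees, less where a joint would pass 70% of its speed; a pose out of reach is approached as far as the arm can. A call with a number of a shift or a turn outside -1 to 1 is refused whole. A call with a gripper value outside its range is refused whole. The fingers move at their own pace and stop on an object; "squeeze" is the grip in N (left out, the last holds). Time passes only in rows, so rows that repeat a pose let the fingers close, or fill a call up. It gives the time, the measured TCP pose, the force, the opening and the grip force at its end, in the units of the state.
- telemetry.read_state(): the state, without advancing time (a new reading comes with each control period).
- eyes.read_camera(name): name is "scene" or "top" or "wrist"; returns the picture (480x640x3 uint8, blue, green, red); there is no depth.
- eyes.camera_params(name): a dict with "intrinsics" (3x3 intrinsics, pixels), "k1" (the pictures are not rectified: a ray, as slopes to the right and down, at radius r is drawn at 1 + k1 r^2 times it, then the intrinsics apply), "R" (3x3) and "t" (3): a world point X has camera coordinates R X + t. Camera axes: x right, y down, z forward; pixel columns grow to the right and rows downward; lengths in m; the calibration is good to about 2 mm. A picture is of the moment at which its call begins: read the wrist's pose just before it. camera_params takes no time and is no camera call; for the wrist camera it gives the pose at the moment of the call.
- finish_job(): hands the job in; it is judged then, once.
Trained networks look in the newest picture that a camera, given by its name, has taken for a name from the list of things; names that differ only in an ending like _2 or _b are one class to them, and where a whole thing is asked for, a point or a joint stands for the part that bears it (a point fixed in the world has none). Each returns a list of dicts, best first, with "conf" (0 to 1); they miss things now and then, are a little off and sometimes report something else, mostly with a low value. They report only what shows in the picture. A call takes as long as a camera call. They do not tell look-alikes from the thing itself.
- eyes.boxes_of(camera, thing): "xyz" ([x, y, z] in m, in world coordinates, good to about 4 mm: the middle of the surface that is visible of it).
- eyes.regions_of(camera, thing): "mask" (480x640 bool, what is visible of it).
- eyes.place_of(camera, thing): "xyz" ([x, y, z] in m, in world coordinates, good to about 4 mm: a listed point, or the origin of a listed thing).
The state is a dict: "time": time; "qpos": joint angles; "joint_vel": joint speeds; "effort": joint torques, N m; "position": TCP position; "orientation": TCP orientation; "contact_force": force on the tool from outside, world axes, zero at the start; "torque": the same for the moment, N m; "finger_gap": finger opening in m; "grip_force": force on a finger pad.
Only numpy, scipy, OpenCV 4.12 (cv2) and the standard library are available. Lean on these libraries where they do the work, as an engineer would, in place of code of your own. Each camera call takes 0.05 s, during which the arm holds its last target. There are 200 camera calls.

## Working session

There is one attempt and no reset: what is moved stays moved. The work goes in short steps, Python scripts to look and compute and a tool call to move; the robot and the scene stay as the last step left them, time stands still between calls to the robot, and variables do not carry over. Pictures are saved under pics/ and viewed, at most 10 in all, crops included, and the job is handed in when it is done.

Besides the shell and the picture viewer there is one more tool, called after "Emit:" by a JSON object that holds its "method" and its "body". send_rows: Moves the arm, as the interface text tells. Its arguments: {"type":"object","properties":{"moves":{"type":"array","items":{"type":"number","minimum":-1,"maximum":1}},"squeeze":{"type":"number"}},"required":["moves"]}

```bash
mkdir -p pics
cat > h.py <<'E'
import numpy as np,cv2
from plant import telemetry,eyes,finish_job,bot
from scipy.spatial.transform import Rotation as Ro
def snap(c,f):
    im=eyes.read_camera(c); cv2.imwrite('pics/'+f,im); return im
def ray(c,uv,z,p=None):
    p=p or eyes.camera_params(c);K=np.array(p['intrinsics']);R=np.array(p['R']);t=np.array(p['t'])
    d=np.linalg.inv(K)@[uv[0],uv[1],1];s=d[:2].copy()
    for _ in range(20): s=d[:2]/(1+p['k1']*(s@s))
    o=-R.T@t; v=R.T@[s[0],s[1],1]; return o+v*(z-o[2])/v[2]
def proj(c,X,p=None):
    p=p or eyes.camera_params(c);K=np.array(p['intrinsics']);x=np.array(p['R'])@X+np.array(p['t']);s=x[:2]/x[2]
    s=s*(1+p['k1']*(s@s));return (K@[s[0],s[1],1])[:2]
E
python3 - <<'E'
from h import *
for c in('scene','top'):
    snap(c,c+'0.png')
    for t in('cleat','paddle_middle','head_middle','slot_nominal','cradle'):
        print(c,t,[(np.round(d['xyz'],4).tolist(),round(d['conf'],2)) for d in eyes.place_of(c,t)])
s=telemetry.read_state();print(s)
E
```

```text
scene cleat [([0.384, 0.0978, -0.0018], 0.68), ([0.4797, 0.2235, 0.0044], 0.64), ([0.6844, -0.0968, -0.0061], 0.58), ([0.6768, -0.2205, -0.0007], 0.54)]
scene paddle_middle [([0.4826, 0.2276, 0.042], 0.92), ([0.6862, -0.1026, 0.0409], 0.64), ([0.68, -0.2093, 0.0398], 0.55)]
scene head_middle [([0.6784, -0.2161, -0.0011], 0.66), ([0.4803, 0.2267, 0.0016], 0.57), ([0.6867, -0.0972, -0.0029], 0.5)]
scene slot_nominal [([0.5431, -0.0452, 0.0293], 0.58)]
scene cradle [([0.5492, -0.0411, -0.0014], 0.77)]
top cleat [([0.4821, 0.2242, -0.0023], 0.76), ([0.6899, -0.1011, -0.0036], 0.65), ([0.482, 0.2245, 0.0435], 0.28)]
top paddle_middle [([0.6858, -0.0958, 0.0393], 0.81), ([0.6759, -0.2152, 0.0378], 0.67), ([0.4812, 0.2248, 0.0441], 0.57)]
top head_middle [([0.6775, -0.2226, 0.0007], 0.94), ([0.6848, -0.1009, -0.005], 0.76), ([0.4802, 0.2306, 0.0017], 0.54)]
top slot_nominal [([0.552, -0.0402, 0.0272], 0.71), ([0.5465, -0.0468, -0.0067], 0.69)]
top cradle [([0.5449, -0.0464, -0.0037], 0.55)]
{'time': 0.6, 'qpos': array([-8.24491840e+01,  1.95949364e+01,  8.73264837e+01,  8.20059456e-04,
        7.30749150e+01, -8.36666065e+00]), 'joint_vel': array([ 0.07296683,  0.04097352,  0.02777401,  0.03510143, -0.0219893 ,
       -0.06083263]), 'effort': array([-7.51852349e-04, -4.33360434e+01, -2.46188200e+01, -1.76382009e-04,
        3.95646894e-04,  3.14807653e-05]), 'position': array([ 0.14399565, -0.50487043,  0.23131138]), 'orientation': array([ 1.79996260e+02, -2.42920806e-04,  1.59172380e+01]), 'contact_force': array([ 0.14342225, -0.16738093, -0.11901225]), 'torque': array([-0.07183491,  0.03034373,  0.01967042]), 'grip_force': 0.0, 'finger_gap': 0.08543821751951816}
```

View pics/top0.png

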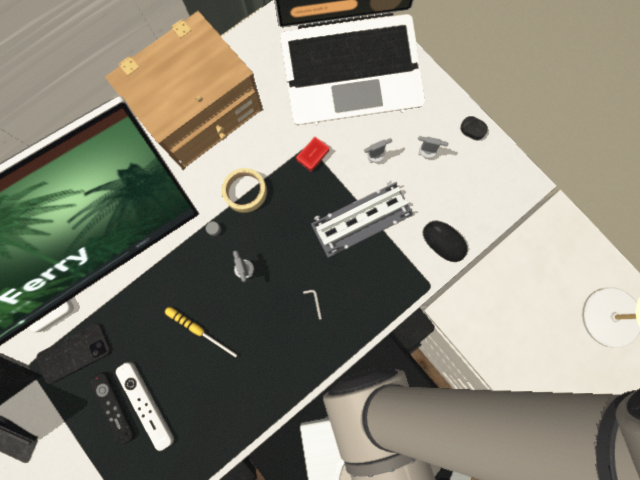

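View pics/scene0.png

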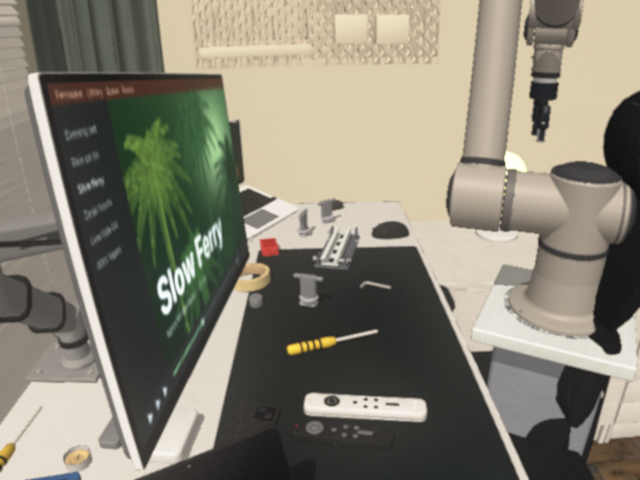

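The true cleat is at top px (240,265), about (0.48, 0.225). The other two, at (378,150) and (432,147), are farther away. The strut runs from (318,238) to (410,200).

```bash
cat >> h.py <<'E'
def axis(c,uvs,z,p=None):
    P=np.array([ray(c,u,z,p)[:2] for u in uvs]);m=P.mean(0);U,S,V=np.linalg.svd(P-m,full_matrices=False)
    return m,np.degrees(np.arctan2(V[0,1],V[0,0]))%180,S/np.sqrt(len(P))
def delta(pos,yaw=None):
    s=telemetry.read_state();R=Ro.from_euler('xyz',s['orientation'],degrees=True)
    d=R.inv().apply(np.array(pos)-s['position'])/.08
    rv=np.zeros(3)
    if yaw is not None:
        rv=(R.inv()*Ro.from_euler('xyz',[180,0,yaw],degrees=True)).as_rotvec(degrees=True)/90
    return np.round(d,3),np.round(rv,4)
E
python3 - <<'E'
from h import *
im=cv2.imread('pics/top0.png')
c='top';p=eyes.camera_params(c)
# strut edges top
for n,uv in dict(cra=[(318,238),(410,200)]).items(): print(n,ray(c,uv[0],.029),ray(c,uv[1],.029))
eyes.read_camera('top')
for t in('cleat','cradle'):
    for d in eyes.regions_of(c,t):
        ys,xs=np.nonzero(d['mask']); i=np.linspace(0,len(xs)-1,300).astype(int)
        print(t,round(d['conf'],2),xs.mean(),ys.mean(),len(xs),axis(c,np.c_[xs,ys][i],.06 if t=='cleat' else .02,p))
for uv in [(200,215),(125,105)]: print('mon',ray(c,uv,0.05),ray(c,uv,.4))
w=eyes.camera_params('wrist');R=np.array(w['R']);o=-R.T@np.array(w['t']);s=telemetry.read_state();RT=Ro.from_euler('xyz',s['orientation'],degrees=True).as_matrix()
print('wrist cam in tool',RT.T@(o-s['position']),(RT.T@R.T).round(3),w['intrinsics'])
cv2.imwrite('pics/topc.png',cv2.resize(im[160:320,180:440],None,fx=3,fy=3,interpolation=cv2.INTER_CUBIC))
E
```

```text
cra [0.51653809 0.05835806 0.029     ] [ 0.56501511 -0.14986185  0.029     ]
cleat 0.89 429.7279069767442 146.17209302325583 430 (array([ 0.66677513, -0.208774  ]), np.float64(98.6561265857088), array([0.01558139, 0.01193978]))
cleat 0.83 242.94214876033058 267.2314049586777 363 (array([0.47705145, 0.21759474]), np.float64(16.430041428214537), array([0.01491816, 0.00867441]))
cleat 0.62 376.3983286908078 150.18105849582173 359 (array([ 0.67684573, -0.09510175]), np.float64(127.74981754824091), array([0.01647448, 0.0091955 ]))
cleat 0.4 360.7728166245437 218.59000280819996 3561 (array([ 0.53605238, -0.03308517]), np.float64(108.44043885090886), array([0.05589209, 0.02310631]))
cradle 0.81 361.2000547345375 218.4293924466338 3654 (array([ 0.5452034 , -0.03946003]), np.float64(107.32574861387516), array([0.05960238, 0.0244238 ]))
mon [0.60235267 0.29325504 0.05      ] [0.49787005 0.20640206 0.4       ]
mon [0.88179499 0.43127976 0.05      ] [0.66814325 0.29050497 0.4       ]
wrist cam in tool [ 8.36576628e-02  1.39928227e-04 -1.42613623e-01] [[-0.001 -0.947 -0.321]
 [ 1.    -0.001 -0.001]
 [ 0.001 -0.321  0.947]] [[375.05427615   0.         320.56357533]
 [  0.         375.05427615 234.44115828]
 [  0.           0.           1.        ]]
```

View pics/topc.png

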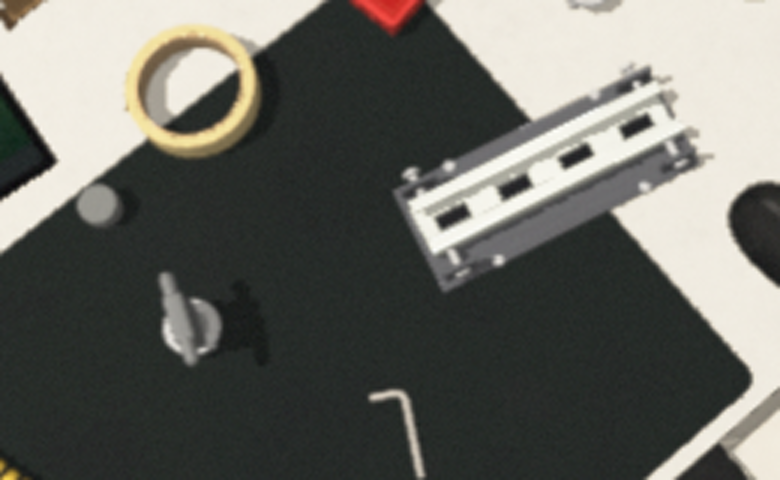

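The top view agrees. The horn axis and the strut normal both run at about 16–20°, so the present tool yaw suits the grasp. I'm setting out.

Emit:
{"method": "send_rows", "body": {"moves": [1, 0.1, -0.05, 0, 0, 0, 0, 1, 0.2, -0.1, 0, 0, 0, 0, 1, 0.3, -0.15, 0, 0, 0, 0, 1, 0.4, -0.2, 0, 0, 0, 0, 1, 0.5, -0.25, 0, 0, 0, 0, 1, 0.6, -0.3, 0, 0, 0, 0, 1, 0.7, -0.35, 0, 0, 0, 0, 1, 0.8, -0.4, 0, 0, 0, 0, 1, 0.9, -0.45, 0, 0, 0, 0, 1, 1, -0.5, 0, 0, 0, 0], "squeeze": 40}}

```text
time: 1.58
position: [0.2107, -0.4438, 0.2313]
orientation: [180.0, -0.0, 15.9]
contact_force: [0.6, -1.0, 0.1]
finger_gap: 0.0855
grip_force: 0.0
```

Emit:
{"method": "send_rows", "body": {"moves": [1, 0.1, -0.1, 0, 0, 0, 0, 1, 0.2, -0.2, 0, 0, 0, 0, 1, 0.3, -0.3, 0, 0, 0, 0, 1, 0.4, -0.4, 0, 0, 0, 0, 1, 0.5, -0.5, 0, 0, 0, 0, 1, 0.6, -0.6, 0, 0, 0, 0, 1, 0.7, -0.7, 0, 0, 0, 0, 1, 0.8, -0.8, 0, 0, 0, 0, 1, 0.9, -0.9, 0, 0, 0, 0, 1, 1, -1, 0, 0, 0, 0]}}

```text
time: 2.42
position: [0.2655, -0.3446, 0.2313]
orientation: [180.0, -0.0, 15.9]
contact_force: [-0.4, 0.8, -0.6]
finger_gap: 0.0856
grip_force: 0.0
```

Emit:
{"method": "send_rows", "body": {"moves": [1, 0.1, -0.1, 0, 0, 0, 0, 1, 0.2, -0.2, 0, 0, 0, 0, 1, 0.3, -0.3, 0, 0, 0, 0, 1, 0.4, -0.4, 0, 0, 0, 0, 1, 0.5, -0.5, 0, 0, 0, 0, 1, 0.6, -0.6, 0, 0, 0, 0, 1, 0.7, -0.7, 0, 0, 0, 0, 1, 0.8, -0.8, 0, 0, 0, 0, 1, 0.9, -0.9, 0, 0, 0, 0, 1, 1, -1, 0, 0, 0, 0]}}

```text
time: 3.25
position: [0.3204, -0.2457, 0.2313]
orientation: [180.0, 0.0, 15.9]
contact_force: [-0.4, 0.0, -0.4]
finger_gap: 0.0855
grip_force: 0.0
```

Emit:
{"method": "send_rows", "body": {"moves": [1, 0.1, -0.1, 0, 0, 0, 0, 1, 0.2, -0.2, 0, 0, 0, 0, 1, 0.3, -0.3, 0, 0, 0, 0, 1, 0.4, -0.4, 0, 0, 0, 0, 1, 0.5, -0.5, 0, 0, 0, 0, 1, 0.6, -0.6, 0, 0, 0, 0, 1, 0.7, -0.7, 0, 0, 0, 0, 1, 0.8, -0.8, 0, 0, 0, 0, 1, 0.9, -0.9, 0, 0, 0, 0, 1, 1, -1, 0, 0, 0, 0]}}

```text
time: 4.08
position: [0.3753, -0.1468, 0.2313]
orientation: [180.0, -0.0, 15.9]
contact_force: [-0.3, -0.6, 0.5]
finger_gap: 0.0852
grip_force: 0.0
```

Emit:
{"method": "send_rows", "body": {"moves": [1, 0.1, -0.1, 0, 0, 0, 0, 1, 0.2, -0.2, 0, 0, 0, 0, 1, 0.3, -0.3, 0, 0, 0, 0, 1, 0.4, -0.4, 0, 0, 0, 0, 1, 0.5, -0.5, 0, 0, 0, 0, 1, 0.6, -0.6, 0, 0, 0, 0, 1, 0.7, -0.7, 0, 0, 0, 0, 1, 0.8, -0.8, 0, 0, 0, 0, 1, 0.9, -0.9, 0, 0, 0, 0, 1, 1, -1, 0, 0, 0, 0]}}

```text
time: 4.92
position: [0.4301, -0.0479, 0.2313]
orientation: [180.0, 0.0, 15.9]
contact_force: [0.4, -1.1, -0.2]
finger_gap: 0.0855
grip_force: 0.0
```

Emit:
{"method": "send_rows", "body": {"moves": [1, 0.1, -0.1, 0, 0, 0, 0, 1, 0.2, -0.2, 0, 0, 0, 0, 1, 0.3, -0.3, 0, 0, 0, 0, 1, 0.4, -0.4, 0, 0, 0, 0, 1, 0.5, -0.5, 0, 0, 0, 0, 1, 0.6, -0.6, 0, 0, 0, 0, 1, 0.7, -0.7, 0, 0, 0, 0, 1, 0.8, -0.8, 0, 0, 0, 0, 1, 0.9, -0.9, 0, 0, 0, 0, 1, 1, -1, 0, 0, 0, 0]}}

```text
time: 5.75
position: [0.4855, 0.0509, 0.2312]
orientation: [180.0, 0.0, 15.9]
contact_force: [0.4, -0.1, -0.4]
finger_gap: 0.0855
grip_force: 0.0
```

Run:
```python
from h import *
import json
p=eyes.camera_params('wrist');json.dump({k:np.array(v).tolist() for k,v in p.items()},open('w0.json','w'))
snap('wrist','w0.png')
```

Emit:
{"method": "send_rows", "body": {"moves": [1, 0.03, -0.1, 0, 0, 0, 0, 1, 0.06, -0.2, 0, 0, 0, 0, 1, 0.09, -0.3, 0, 0, 0, 0, 1, 0.12, -0.4, 0, 0, 0, 0, 1, 0.15, -0.5, 0, 0, 0, 0, 1, 0.18, -0.6, 0, 0, 0, 0, 1, 0.21, -0.7, 0, 0, 0, 0, 1, 0.24, -0.8, 0, 0, 0, 0, 1, 0.26, -0.9, 0, 0, 0, 0, 1, 0.27, -1, 0, 0, 0, 0]}}

```text
time: 6.63
position: [0.4838, 0.1336, 0.2312]
orientation: [180.0, -0.0, 15.9]
contact_force: [-1.7, -0.1, 0.3]
finger_gap: 0.0852
grip_force: 0.0
```

Emit:
{"method": "send_rows", "body": {"moves": [1, 0.03, -0.1, 0, 0, 0, 0, 1, 0.06, -0.2, 0, 0, 0, 0, 1, 0.09, -0.3, 0.05, 0, 0, 0, 1, 0.12, -0.4, 0.1, 0, 0, 0, 1, 0.15, -0.5, 0.2, 0, 0, 0, 1, 0.18, -0.6, 0.3, 0, 0, 0, 1, 0.21, -0.7, 0.4, 0, 0, 0, 1, 0.24, -0.8, 0.5, 0, 0, 0, 1, 0.26, -0.9, 0.5, 0, 0, 0, 1, 0.27, -1, 0.5, 0, 0, 0]}}

```text
time: 7.47
position: [0.4823, 0.2163, 0.1905]
orientation: [180.0, 0.1, 15.9]
contact_force: [-0.4, 0.1, 0.4]
finger_gap: 0.0854
grip_force: 0.0
```

Run:
```python
from h import *
print(telemetry.read_state()['position'])
im=snap('wrist','w1.png')
for t in('paddle_middle','cleat'): print(t,[(np.round(d['xyz'],4).tolist(),round(d['conf'],2)) for d in eyes.place_of('wrist',t)])
a=cv2.imread('pics/w0.png');cv2.imwrite('pics/w01.png',np.hstack([cv2.resize(a,(400,300)),cv2.resize(im,(400,300))]))
```

```text
[0.48230552 0.21633721 0.19051243]
paddle_middle [([0.4796, 0.222, 0.0413], 0.8), ([0.486, 0.2223, -0.0036], 0.26)]
cleat [([0.4858, 0.2237, -0.0018], 0.69)]
```

View pics/w01.png

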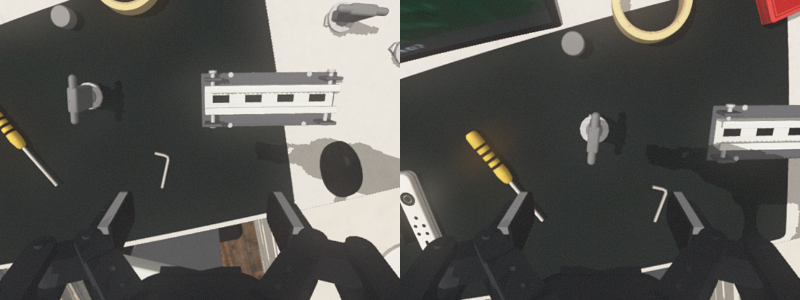

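Run:
```python
from h import *
a=cv2.imread('pics/w0.png');b=cv2.imread('pics/w1.png')
A=cv2.resize(a[100:220,310:570],None,fx=3,fy=3,interpolation=cv2.INTER_CUBIC)
B=cv2.resize(b[165:275,270:370],None,fx=2,fy=2,interpolation=cv2.INTER_CUBIC)
o=np.zeros((590,780,3),np.uint8);o[:360]=A;o[365:585,:200]=B;cv2.imwrite('pics/z.png',o)
```

```text
(no output)
```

View pics/z.png

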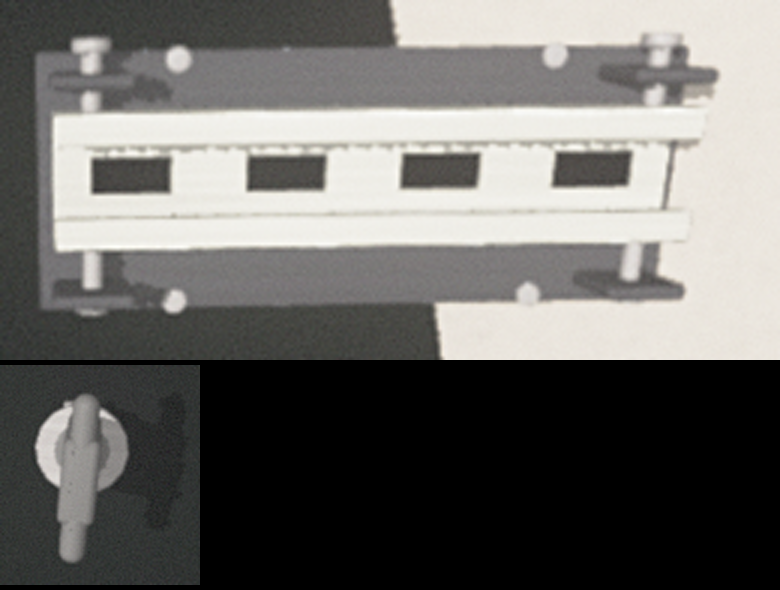

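Run:
```python
from h import *
import json
w0=json.load(open('w0.json'));f=lambda x,y:(310+x/3,100+y/3)
L={}
for n,(a,b) in dict(uo=((55,115),(700,107)),ui=((57,148),(690,143)),li=((55,218),(690,210)),lo=((55,250),(690,240))).items():
    A,B=ray(0,f(*a),.029,w0),ray(0,f(*b),.029,w0);d=B-A;L[n]=(A,B);print(n,A.round(4),B.round(4),'yaw',np.degrees(np.arctan2(d[1],d[0])),np.linalg.norm(d))
A=(L['ui'][0]+L['li'][0])/2;B=(L['ui'][1]+L['li'][1])/2;d=(B-A)/np.linalg.norm(B-A);n=np.array([-d[1],d[0],0])
print('mid',A,B,'outer',(L['uo'][0]+L['lo'][0])/2,'width',(L['uo'][0]-L['lo'][0])@n,(L['ui'][0]-L['li'][0])@n,(L['uo'][1]-L['lo'][1])@n)
for z in(0.026,.032):
    print(z,(ray(0,f(56,183),z,w0)+ray(0,f(690,176.5),z,w0))/2)
print('base corners',[ray(0,f(*q),.004,w0).round(4).tolist() for q in((37,53),(42,308),(688,46),(658,298))])
p=eyes.camera_params('wrist')
a,b=ray(0,(313.5,179.5),.064,p),ray(0,(305.5,263.5),.064,p);d=a-b;print('horn',a,b,(a+b)/2,np.linalg.norm(d),np.degrees(np.arctan2(d[1],d[0])))
```

```text
uo [0.5429 0.0601 0.029 ] [ 0.6001 -0.127   0.029 ] yaw -73.00351435708744 0.1956920018247737
ui [0.5337 0.0568 0.029 ] [ 0.5894 -0.1288  0.029 ] yaw -73.3076791346471 0.1937537706518892
li [0.5132 0.0515 0.029 ] [ 0.5706 -0.1379  0.029 ] yaw -73.13683781110947 0.19789052020953352
lo [0.5037 0.0487 0.029 ] [ 0.562  -0.1421  0.029 ] yaw -72.99751460289733 0.19954301807728136
mid [0.52346629 0.05416452 0.029     ] [ 0.57999518 -0.13332071  0.029     ] outer [0.52328038 0.05442323 0.029     ] width 0.0408010839071049 0.02114441594372307 0.04076554707181723
0.026 [ 0.55169298 -0.0405266   0.026     ]
0.032 [ 0.551939   -0.03855616  0.032     ]
base corners [[0.558, 0.0699, 0.004], [0.479, 0.0456, 0.004], [0.6188, -0.1294, 0.004], [0.5404, -0.1559, 0.004]]
horn [0.51421112 0.23064899 0.064     ] [0.44886878 0.21894582 0.064     ] [0.48153995 0.22479741 0.064     ] 0.06638212102379144 10.15431978480936
```

Run:
```python
from h import *
p=eyes.camera_params('wrist')
for z in(.02,.06,.1,.15,.2): print(z,ray('top',(198,214),z).round(3),ray(0,(261,35),z,p).round(3))
print(delta([.4815,.2248,.06],10.2),delta([.4815,.2248,.028],10.2))
```

```text
0.02 [0.614 0.305 0.02 ] [0.602 0.298 0.02 ]
0.06 [0.602 0.295 0.06 ] [0.597 0.29  0.06 ]
0.1 [0.59  0.285 0.1  ] [0.592 0.283 0.1  ]
0.15 [0.575 0.272 0.15 ] [0.586 0.273 0.15 ]
0.2 [0.56  0.259 0.2  ] [0.58  0.264 0.2  ]
(array([ 0.014, -0.108,  1.645]), array([ 0.0001, -0.0004,  0.0642])) (array([ 0.014, -0.108,  2.045]), array([ 0.0001, -0.0004,  0.0642]))
```

Emit:
{"method": "send_rows", "body": {"moves": [1, 0, -0.02, 0.1, 0, 0, 0.01, 1, 0, -0.04, 0.2, 0, 0, 0.02, 1, 0, -0.06, 0.3, 0, 0, 0.03, 1, 0, -0.08, 0.4, 0, 0, 0.04, 1, 0, -0.1, 0.5, 0, 0, 0.05, 1, 0.014, -0.108, 0.6, 0, 0, 0.064, 1, 0.014, -0.108, 0.7, 0, 0, 0.064, 1, 0.014, -0.108, 0.8, 0, 0, 0.064, 1, 0.014, -0.108, 0.9, 0, 0, 0.064, 1, 0.014, -0.108, 1, 0, 0, 0.064]}}

```text
time: 8.45
position: [0.4813, 0.2241, 0.1104]
orientation: [180.0, 0.0, 10.2]
contact_force: [-0.4, -0.5, 0.6]
finger_gap: 0.0854
grip_force: 0.0
```

Emit:
{"method": "send_rows", "body": {"moves": [1, 0, 0, 0.1, 0, 0, 0, 1, 0, 0, 0.2, 0, 0, 0, 1, 0, 0, 0.3, 0, 0, 0, 1, 0, 0, 0.4, 0, 0, 0, 1, 0, 0, 0.5, 0, 0, 0, 1, 0, 0, 0.6, 0, 0, 0, 1, 0, 0, 0.7, 0, 0, 0, 1, 0, 0, 0.8, 0, 0, 0, 1, 0, 0, 0.9, 0, 0, 0, 1, 0, 0, 1, 0, 0, 0]}}

```text
time: 9.28
position: [0.4813, 0.2242, 0.0305]
orientation: [180.0, -0.0, 10.2]
contact_force: [-0.5, -0.4, 0.5]
finger_gap: 0.0854
grip_force: 0.0
```

Run:
```python
from h import *
s=telemetry.read_state();print(s['position'],s['orientation'],s['contact_force'],delta([.4815,.2248,.028],10.2))
im=snap('wrist','w2.png');cv2.imwrite('pics/w2s.png',im[200:480])
for t in('paddle_middle','cleat'): print(t,[(np.round(d['xyz'],4).tolist(),round(d['conf'],2)) for d in eyes.place_of('wrist',t)])
```

```text
[0.4813237  0.22420282 0.03046583] [ 1.79993974e+02 -2.35800802e-03  1.01589110e+01] [-0.5145157  -0.44772501  0.49733289] (array([ 0.003, -0.007,  0.031]), array([ 0.0001, -0.    , -0.0005]))
paddle_middle [([0.4808, 0.2198, 0.0426], 0.78)]
cleat [([0.4822, 0.225, -0.0024], 0.71)]
```

View pics/w2s.png

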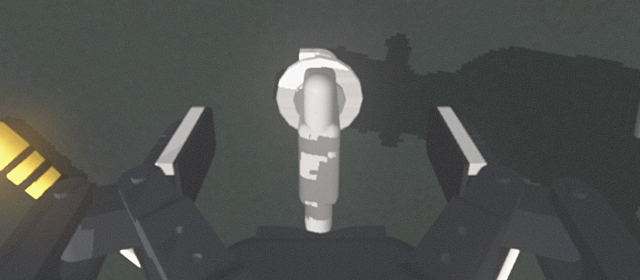

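The paddle is centred between the pads, with its horns running along the image column near u = 320. I'll close with a gentle squeeze.

Emit:
{"method": "send_rows", "body": {"moves": [1, 0, 0, 0.03, 0, 0, 0, 0, 0, 0, 0.03, 0, 0, 0, 0, 0, 0, 0.03, 0, 0, 0, 0, 0, 0, 0.03, 0, 0, 0, 0, 0, 0, 0.03, 0, 0, 0, 0, 0, 0, 0.03, 0, 0, 0, 0, 0, 0, 0.03, 0, 0, 0, 0, 0, 0, 0.03, 0, 0, 0, 0, 0, 0, 0.03, 0, 0, 0, 0, 0, 0, 0.03, 0, 0, 0], "squeeze": 40}}

```text
time: 10.27
position: [0.4814, 0.2242, 0.029]
orientation: [180.0, -0.0, 10.2]
contact_force: [-0.3, -0.5, 2.9]
finger_gap: 0.0136
grip_force: 41.0
```

Emit:
{"method": "send_rows", "body": {"moves": [0, 0, 0, -0.1, 0, 0, 0, 0, 0, 0, -0.25, 0, 0, 0, 0, 0, 0, -0.4, 0, 0, 0, 0, 0, 0.05, -0.55, 0, 0, 0, 0, 0, 0.15, -0.7, 0, 0, 0, 0, 0, 0.3, -0.75, 0, 0, 0, 0, 0, 0.5, -0.75, 0, 0, 0, 0, 0, 0.7, -0.75, 0, 0, 0, 0, 0, 0.85, -0.75, 0, 0, 0, 0, 0, 1, -0.75, 0, 0, 0]}}

```text
time: 11.1
position: [0.4953, 0.1442, 0.0887]
orientation: [180.0, 0.0, 10.1]
contact_force: [0.0, 1.3, -1.4]
finger_gap: 0.0135
grip_force: 40.6
```

Emit:
{"method": "send_rows", "body": {"moves": [0, 0.03, 0.1, 0, 0, 0, 0, 0, 0.06, 0.2, 0, 0, 0, 0, 0, 0.09, 0.3, 0, 0, 0, 0, 0, 0.12, 0.4, 0, 0, 0, -0.05, 0, 0.15, 0.5, 0, 0, 0, -0.1, 0, 0.18, 0.6, 0, 0, 0, -0.17, 0, 0.21, 0.7, 0, 0, 0, -0.24, 0, 0.24, 0.8, 0, 0, 0, -0.31, 0, 0.26, 0.9, 0, 0, 0, -0.38, 0, 0.28, 1, 0, 0, 0, -0.45]}}

```text
time: 11.93
position: [0.532, 0.0702, 0.0887]
orientation: [-180.0, 0.0, 51.0]
contact_force: [0.8, 1.0, -1.0]
finger_gap: 0.0135
grip_force: 40.5
```

Run:
```python
from h import *
s=telemetry.read_state();print(s['position'],s['orientation'],s['contact_force'],s['finger_gap'],delta([.552,-.04,.085],106.9))
```

```text
[0.53198549 0.07022634 0.08872621] [-1.79998531e+02  2.58923060e-03  5.09906789e+01] [ 0.77497072  0.95376287 -0.95772819] 0.013478132870421431 (array([-0.913,  1.062,  0.047]), array([-0.    ,  0.    , -0.6212]))
```

Emit:
{"method": "send_rows", "body": {"moves": [0, -0.1, 0.1, 0, 0, 0, -0.07, 0, -0.2, 0.2, 0, 0, 0, -0.14, 0, -0.3, 0.3, 0, 0, 0, -0.21, 0, -0.4, 0.4, 0, 0, 0, -0.28, 0, -0.5, 0.5, 0, 0, 0, -0.35, 0, -0.6, 0.6, 0, 0, 0, -0.42, 0, -0.7, 0.7, 0, 0, 0, -0.49, 0, -0.8, 0.8, 0, 0, 0, -0.56, 0, -0.9, 0.9, 0, 0, 0, -0.621, 0, -0.913, 1, 0, 0, 0, -0.621]}}

```text
time: 12.77
position: [0.5469, -0.0377, 0.0887]
orientation: [-180.0, -0.0, 106.7]
contact_force: [0.4, 0.2, -2.5]
finger_gap: 0.0137
grip_force: 40.5
```

Run:
```python
from h import *
s=telemetry.read_state();print(s['position'],s['orientation'],s['contact_force'],s['finger_gap'],delta([.552,-.04,.085],106.9))
im=snap('wrist','w3.png')
```

```text
[ 0.54692134 -0.03767499  0.08869978] [-1.79951293e+02 -7.14820575e-03  1.06710508e+02] [ 0.40167009  0.18323986 -2.48499107] 0.013692701885726539 (array([-0.046,  0.052,  0.046]), array([-0.0005, -0.0001, -0.0021]))
```

View pics/w3.png

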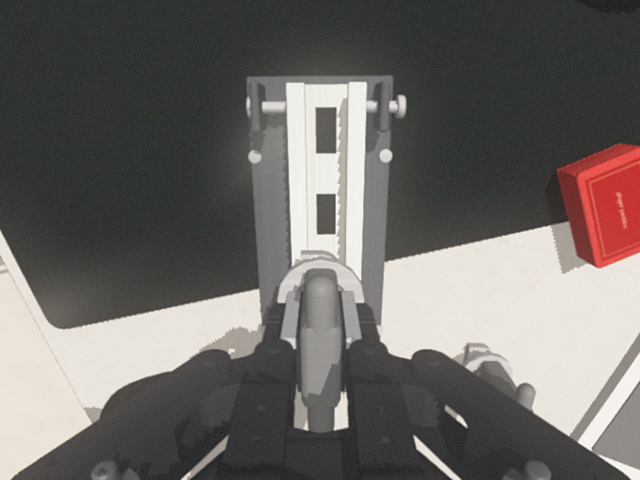

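Run:
```python
from h import *
s=telemetry.read_state();R=Ro.from_euler('xyz',s['orientation'],degrees=True).inv()
g=cv2.cvtColor(cv2.imread('pics/w3.png'),cv2.COLOR_BGR2GRAY).astype(float)
P={'L':[],'R':[]}
for v in range(110,245,6):
    r=g[v-1:v+2].mean(0);d=np.diff(cv2.GaussianBlur(r[None],(5,1),0)[0])
    P['L'].append((278+np.argmax(d[278:298])+.5,v));P['R'].append((355+np.argmin(d[355:380])+.5,v))
for k,q in P.items():
    for z in(.029,):
        X=np.array([R.apply(ray('wrist',u,z)-s['position']) for u in q]);f=np.polyfit(X[:,0],X[:,1],1)
        print(k,np.median([u[0] for u in q]),'tool y median',np.median(X[:,1])*1e3,'range x',X[:,0].min(),X[:,0].max(),'slope deg',np.degrees(np.arctan(f[0])),'at x=0',f[1]*1e3)
```

```text
L 288.5 tool y median -16.37146044031552 range x 0.009411521422633694 0.08168788422588234 slope deg -0.3147466945844289 at x=0 -16.113478257182926
R 363.5 tool y median 24.42561941658083 range x 0.009338018169777966 0.08164862779669915 slope deg -0.1619017624867399 at x=0 24.556142505184333
```

Emit:
{"method": "send_rows", "body": {"moves": [0, -0.02, 0.02, 0, 0, 0, 0, 0, -0.046, 0.052, 0.05, 0, 0, 0, 0, -0.046, 0.052, 0.1, 0, 0, 0, 0, -0.046, 0.052, 0.15, 0, 0, 0, 0, -0.046, 0.052, 0.2, 0, 0, 0, 0, -0.046, 0.052, 0.25, 0, 0, 0, 0, -0.046, 0.052, 0.28, 0, 0, 0, 0, -0.046, 0.052, 0.3, 0, 0, 0, 0, -0.046, 0.052, 0.31, 0, 0, 0, 0, -0.046, 0.052, 0.32, 0, 0, 0]}}

```text
time: 13.65
position: [0.5522, -0.0389, 0.0633]
orientation: [180.0, 0.0, 106.5]
contact_force: [-0.0, -0.1, -1.5]
finger_gap: 0.0136
grip_force: 40.5
```

Emit:
{"method": "send_rows", "body": {"moves": [0, 0, 0, 0.01, 0, 0, 0, 0, 0, 0, 0.02, 0, 0, 0, 0, 0, 0, 0.03, 0, 0, 0, 0, 0, 0, 0.04, 0, 0, 0, 0, 0, 0, 0.05, 0, 0, 0, 0, 0, 0, 0.06, 0, 0, 0, 0, 0, 0, 0.07, 0, 0, 0, 0, 0, 0, 0.08, 0, 0, 0, 0, 0, 0, 0.085, 0, 0, 0, 0, 0, 0, 0.085, 0, 0, 0]}}

```text
time: 14.48
position: [0.5521, -0.0389, 0.0564]
orientation: [-180.0, 0.0, 106.5]
contact_force: [-0.8, -0.7, -1.7]
finger_gap: 0.0136
grip_force: 40.5
```

Emit:
{"method": "send_rows", "body": {"moves": [0, 0, 0, 0.01, 0, 0, 0, 0, 0, 0, 0.02, 0, 0, 0, 0, 0, 0, 0.03, 0, 0, 0, 0, 0, 0, 0.04, 0, 0, 0, 0, 0, 0, 0.045, 0, 0, 0, 0, 0, 0, 0.05, 0, 0, 0, 0, 0, 0, 0.05, 0, 0, 0, 0, 0, 0, 0.05, 0, 0, 0, 0, 0, 0, 0.05, 0, 0, 0, 0, 0, 0, 0.05, 0, 0, 0]}}

```text
time: 15.32
position: [0.5522, -0.0389, 0.0525]
orientation: [180.0, 0.0, 106.5]
contact_force: [-1.1, -0.1, -1.5]
finger_gap: 0.0138
grip_force: 40.5
```

No contact, with the head below the lip tops, so it has entered. I'll continue down and feel for the flange.

Emit:
{"method": "send_rows", "body": {"moves": [0, 0, 0, 0.01, 0, 0, 0, 0, 0, 0, 0.02, 0, 0, 0, 0, 0, 0, 0.03, 0, 0, 0, 0, 0, 0, 0.04, 0, 0, 0, 0, 0, 0, 0.05, 0, 0, 0, 0, 0, 0, 0.06, 0, 0, 0, 0, 0, 0, 0.065, 0, 0, 0, 0, 0, 0, 0.07, 0, 0, 0, 0, 0, 0, 0.075, 0, 0, 0, 0, 0, 0, 0.075, 0, 0, 0]}}

```text
time: 16.15
position: [0.5522, -0.0389, 0.0464]
orientation: [-180.0, 0.0, 106.5]
contact_force: [0.8, -0.1, -2.4]
finger_gap: 0.0134
grip_force: 40.5
```

Emit:
{"method": "send_rows", "body": {"moves": [0, 0, 0, 0.005, 0, 0, 0, 0, 0, 0, 0.01, 0, 0, 0, 0, 0, 0, 0.015, 0, 0, 0, 0, 0, 0, 0.015, 0, 0, 0, 0, 0, 0, 0.015, 0, 0, 0, 0, 0, 0, 0.015, 0, 0, 0, 0, 0, 0, 0.015, 0, 0, 0, 0, 0, 0, 0.015, 0, 0, 0, 0, 0, 0, 0.015, 0, 0, 0, 0, 0, 0, 0.015, 0, 0, 0]}}

```text
time: 16.98
position: [0.5522, -0.0389, 0.0453]
orientation: [-180.0, 0.0, 106.5]
contact_force: [0.1, 0.5, -1.7]
finger_gap: 0.0134
grip_force: 40.5
```

Emit:
{"method": "send_rows", "body": {"moves": [0, 0, 0, 0.005, 0, 0, 0, 0, 0, 0, 0.01, 0, 0, 0, 0, 0, 0, 0.015, 0, 0, 0, 0, 0, 0, 0.02, 0, 0, 0, 0, 0, 0, 0.02, 0, 0, 0, 0, 0, 0, 0.02, 0, 0, 0, 0, 0, 0, 0.02, 0, 0, 0, 0, 0, 0, 0.02, 0, 0, 0, 0, 0, 0, 0.02, 0, 0, 0, 0, 0, 0, 0.02, 0, 0, 0]}}

```text
time: 17.82
position: [0.5522, -0.0389, 0.0437]
orientation: [180.0, 0.0, 106.5]
contact_force: [0.1, -1.1, -1.6]
finger_gap: 0.0135
grip_force: 40.5
```

Emit:
{"method": "send_rows", "body": {"moves": [0, 0, 0, 0.003, 0, 0, 0, 0, 0, 0, 0.006, 0, 0, 0, 0, 0, 0, 0.01, 0, 0, 0, 0, 0, 0, 0.01, 0, 0, 0, 0, 0, 0, 0.01, 0, 0, 0, 0, 0, 0, 0.01, 0, 0, 0, 0, 0, 0, 0.01, 0, 0, 0, 0, 0, 0, 0.01, 0, 0, 0, 0, 0, 0, 0.01, 0, 0, 0, 0, 0, 0, 0.01, 0, 0, 0]}}

```text
time: 18.65
position: [0.5522, -0.0389, 0.0429]
orientation: [180.0, 0.0, 106.5]
contact_force: [-0.5, 0.2, -1.4]
finger_gap: 0.0137
grip_force: 40.5
```

Emit:
{"method": "send_rows", "body": {"moves": [0, 0, 0, 0.004, 0, 0, 0, 0, 0, 0, 0.008, 0, 0, 0, 0, 0, 0, 0.012, 0, 0, 0, 0, 0, 0, 0.012, 0, 0, 0, 0, 0, 0, 0.012, 0, 0, 0, 0, 0, 0, 0.012, 0, 0, 0, 0, 0, 0, 0.012, 0, 0, 0, 0, 0, 0, 0.012, 0, 0, 0, 0, 0, 0, 0.012, 0, 0, 0, 0, 0, 0, 0.012, 0, 0, 0]}}

```text
time: 19.48
position: [0.5522, -0.0389, 0.0419]
orientation: [-180.0, 0.0, 106.5]
contact_force: [0.6, -0.2, -1.7]
finger_gap: 0.0136
grip_force: 40.6
```

Emit:
{"method": "send_rows", "body": {"moves": [0, 0, 0, 0.004, 0, 0, 0, 0, 0, 0, 0.008, 0, 0, 0, 0, 0, 0, 0.012, 0, 0, 0, 0, 0, 0, 0.012, 0, 0, 0, 0, 0, 0, 0.012, 0, 0, 0, 0, 0, 0, 0.012, 0, 0, 0, 0, 0, 0, 0.012, 0, 0, 0, 0, 0, 0, 0.012, 0, 0, 0, 0, 0, 0, 0.012, 0, 0, 0, 0, 0, 0, 0.012, 0, 0, 0]}}

```text
time: 20.32
position: [0.5522, -0.0389, 0.041]
orientation: [180.0, 0.0, 106.5]
contact_force: [-1.2, 0.5, 3.0]
finger_gap: 0.013
grip_force: 41.2
```

Flange contact at about 4.6 N. I'll ease up slightly and make the first half of the clockwise turn (+az).

Emit:
{"method": "send_rows", "body": {"moves": [0, 0, 0, -0.004, 0, 0, 0.05, 0, 0, 0, -0.004, 0, 0, 0.1, 0, 0, 0, -0.004, 0, 0, 0.15, 0, 0, 0, -0.004, 0, 0, 0.2, 0, 0, 0, -0.004, 0, 0, 0.25, 0, 0, 0, -0.004, 0, 0, 0.3, 0, 0, 0, -0.004, 0, 0, 0.35, 0, 0, 0, -0.004, 0, 0, 0.4, 0, 0, 0, -0.004, 0, 0, 0.42, 0, 0, 0, -0.004, 0, 0, 0.42]}}

```text
time: 21.15
position: [0.5523, -0.0387, 0.0413]
orientation: [180.0, -0.0, 68.7]
contact_force: [-1.1, 0.5, 2.4]
finger_gap: 0.0135
grip_force: 41.0
```

Run:
```python
from h import *
s=telemetry.read_state();print(s['position'],s['orientation'],s['contact_force'],s['torque'])
```

```text
[ 0.55232738 -0.03874343  0.04125427] [ 1.79982495e+02 -8.52177834e-03  6.86878558e+01] [-1.08675111  0.54157102  2.39818029] [0.14429693 0.0002304  0.0028955 ]
```

Forces are low. I'll go on by about 29° and then the remainder.

Emit:
{"method": "send_rows", "body": {"moves": [0, 0, 0, 0, 0, 0, 0.04, 0, 0, 0, 0, 0, 0, 0.08, 0, 0, 0, 0, 0, 0, 0.12, 0, 0, 0, 0, 0, 0, 0.16, 0, 0, 0, 0, 0, 0, 0.2, 0, 0, 0, 0, 0, 0, 0.24, 0, 0, 0, 0, 0, 0, 0.28, 0, 0, 0, 0, 0, 0, 0.32, 0, 0, 0, 0, 0, 0, 0.32, 0, 0, 0, 0, 0, 0, 0.32]}}

```text
time: 21.98
position: [0.5524, -0.039, 0.0413]
orientation: [180.0, -0.0, 40.1]
contact_force: [-0.0, -0.6, 1.7]
finger_gap: 0.0134
grip_force: 41.0
```

Emit:
{"method": "send_rows", "body": {"moves": [0, 0, 0, 0, 0, 0, 0.03, 0, 0, 0, 0, 0, 0, 0.06, 0, 0, 0, 0, 0, 0, 0.09, 0, 0, 0, 0, 0, 0, 0.12, 0, 0, 0, 0, 0, 0, 0.15, 0, 0, 0, 0, 0, 0, 0.18, 0, 0, 0, 0, 0, 0, 0.21, 0, 0, 0, 0, 0, 0, 0.23, 0, 0, 0, 0, 0, 0, 0.25, 0, 0, 0, 0, 0, 0, 0.25]}}

```text
time: 22.82
position: [0.5524, -0.039, 0.0413]
orientation: [180.0, -0.0, 17.5]
contact_force: [0.8, 0.3, 1.7]
finger_gap: 0.0138
grip_force: 41.0
```

Square within about 1°. I'll release and retreat upward.

Emit:
{"method": "send_rows", "body": {"moves": [0.3, 0, 0, 0, 0, 0, 0, 0.6, 0, 0, 0, 0, 0, 0, 0.8, 0, 0, 0, 0, 0, 0, 0.8, 0, 0, 0, 0, 0, 0, 0.8, 0, 0, 0, 0, 0, 0, 0.8, 0, 0, 0, 0, 0, 0, 0.8, 0, 0, 0, 0, 0, 0, 0.8, 0, 0, 0, 0, 0, 0, 0.8, 0, 0, -0.02, 0, 0, 0, 0.8, 0, 0, -0.05, 0, 0, 0]}}

```text
time: 23.65
position: [0.552, -0.0388, 0.0453]
orientation: [-180.0, 0.0, 17.4]
contact_force: [-0.1, 1.0, 0.9]
finger_gap: 0.0682
grip_force: 0.0
```

Emit:
{"method": "send_rows", "body": {"moves": [0.8, 0, 0, -0.1, 0, 0, 0, 0.8, 0, 0, -0.2, 0, 0, 0, 0.8, 0, 0, -0.3, 0, 0, 0, 0.8, 0, 0, -0.4, 0, 0, 0, 0.8, 0, 0, -0.5, 0, 0, 0, 0.8, 0, 0, -0.6, 0, 0, 0, 0.8, 0, 0, -0.7, 0, 0, 0, 0.8, 0, 0, -0.8, 0, 0, 0, 0.8, 0, 0, -0.9, 0, 0, 0, 0.8, 0, 0, -1, 0, 0, 0]}}

```text
time: 24.48
position: [0.5521, -0.0389, 0.1261]
orientation: [180.0, 0.0, 17.4]
contact_force: [0.2, 0.3, 0.4]
finger_gap: 0.0682
grip_force: 0.0
```

Run:
```python
from h import *
s=telemetry.read_state();print(s['time'],s['position'],s['contact_force'],s['finger_gap'])
im=snap('wrist','w4.png')
for t in('paddle_middle','cleat','slot_nominal'): print(t,[(np.round(d['xyz'],4).tolist(),round(d['conf'],2)) for d in eyes.place_of('wrist',t)])
```

```text
24.4833 [ 0.55213338 -0.03891147  0.12611854] [0.18658707 0.30133521 0.35271836] 0.06819649547073532
paddle_middle [([0.5529, -0.0421, 0.0562], 0.97), ([0.6834, -0.0966, 0.0431], 0.85)]
cleat [([0.6896, -0.0974, -0.0024], 0.8), ([0.6769, -0.2157, -0.0056], 0.7), ([0.5499, -0.0384, 0.0183], 0.48)]
slot_nominal []
```

View pics/w4.png

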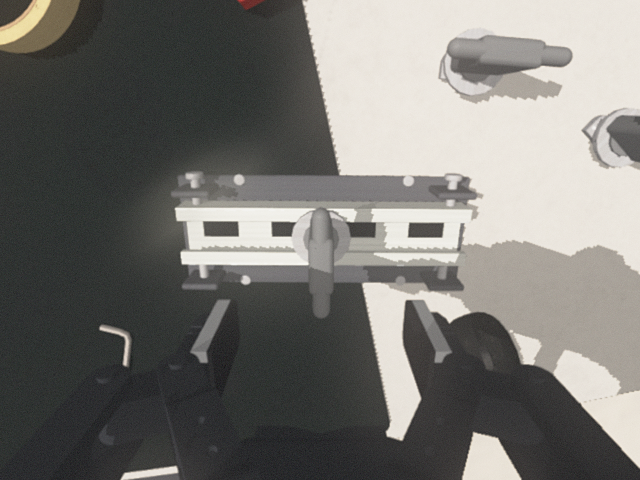

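The cleat stands upright and square across the strut, with its paddle at u≈320, v 210–318. The gripper is clear of it and the bystanders are in place.

```bash
python3 -c "
from plant import finish_job
print(finish_job())"
```

```text
the job is handed in; nothing more can be done
None
```

The cleat is entered, seated, turned a quarter turn clockwise (within about 1° of square across the slot) and released; the job was handed in after about 24.5 s, but `finish_job()` gave no verdict.

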